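Open the safety-capped cooling canister and read its casting with the thermometer

ROBOT

A 6-joint arm with a two-finger parallel gripper is mounted at the origin on the work surface. World frame = base frame: x ahead of the robot, y to its left, z up, the work surface at z = 0. Lengths are in mm, angles in degrees, forces in N, time in s.
With the tool pointing down it reaches from about 350 to 850 mm from the base axis. Payload 8.1 kg.
Tool frame: the origin (TCP) lies midway between the tips of the shut fingers; the grasp point (between the pads) lies 19 mm behind it; z points along the fingers, y is the line along which they close (so a half turn about z gives the same grasp; the last joint's range is limited). The gripper opens to 85 mm and grips with 20 to 120 N. Pads are 22 mm wide; open, the fingers measure 114 mm over their backs; the gripper's body (76 mm by 85 mm) begins 54 mm behind the grasp point. The pads swing forward as they close: fully open they stand 13 mm farther back than shut.
Start: joints at [70.967, 7.471, 85.268, -0, 87.261, -4.893], TCP at [146.559, 581.83, 231.292] pointing down, gripper open.
Joint ranges: [-169.43, 169.43], [-51.17, 129.36], [1.28, 143.12], [-76.62, 256.62], [0, 156.53], [-152.29, 152.29]. Speed limits (degrees/s): [136.94, 136.94, 159.86, 180, 180, 180].

INTERFACE

Orientations are given as a 3x3 rotation matrix whose columns are the frame's x, y, z axes.
In Python, from station import manip, optics, workorder, models gives the robot as it stands.
- The arm moves only by the tool move_arm, never from a script. Its argument "moves" is a list of rows, each a list of 3 entries, a list of its own where there are three numbers: the shift along the world's x, y, z in units of 30 mm (1.0 is 30 mm), then the turn about the world's z in units of 6 degrees (1.0 is 6 degrees), then the finger opening in mm, from 0 to 85.4. A call has exactly 8 rows; each row is the pose to reach, as a shift and turn from the pose commanded when the call began; what a row does not reach only later rows make up. A row lasts 1/12 s, in which the tool goes at most 41.7 mm and 7.16 degrees, less where a joint would pass 70% of its speed; a pose out of reach is approached as far as the arm can. A call with a gripper value outside its range is refused whole. The fingers move at their own pace and stop on an object; "squeeze" is the grip in N (left out, the last holds). Time passes only in rows, so rows that repeat a pose let the fingers close, or fill a call up. It gives the time, the measured TCP pose, the force, the opening and the grip force at its end, in the units of the state.
- manip.get_state(): the state, without advancing time (a new reading comes with each control period).
- optics.snapshot(name): name is "scene" or "side" or "wrist"; returns a dict with "pixels" (420x560x3 uint8, red, green, blue), "fovy" (degrees; the focal length in pixels is half the picture's height over the tangent of half this angle, whatever the lens; pixels are square), "cx", "cy" (the principal point, pixels), "cam_to_world" (4x4, takes a point from camera to world coordinates). Camera axes: x right, y down, z forward; pixel columns grow to the right and rows downward; lengths in mm; the calibration is good to about 2 mm. The wrist camera is an equidistant fisheye: a pixel r from the principal point sees the ray r / f radians off the axis. A picture is of the moment at which its call begins. There is no depth.
- workorder.close_job(): hands the job in; it is judged then, once.
Trained networks look in a picture, given as the dict that the camera call returned (one of the last four; its "shot" number tells which), for a name from the list of things; names that differ only in an ending like _2 or _b are one class to them, and where a whole thing is asked for, a point or a joint stands for the part that bears it (a point fixed in the world has none). Each returns a list of dicts, best first, with "score" (0 to 1); they miss things now and then, are a little off and sometimes report something else, mostly with a low value. They report only what shows in the picture. A call takes as long as a camera call. They do not tell look-alikes from the thing itself.
- models.spot_in(thing, picture): "location" ([x, y, z] in mm, in world coordinates, good to about 4 mm: the middle of the surface that is visible of it).
The state is a dict: "t": time; "joint_positions": joint angles; "joint_vel": joint speeds; "joint_efforts": joint torques, N m; "tcp_pos": TCP position; "ee_rot": TCP orientation; "force": force on the tool from outside, world axes, zero at the start; "wrist_torque": the same for the moment, N m; "opening": finger opening in mm; "grasp_force": force on a finger pad.
Only numpy, scipy, OpenCV 4.12 (cv2) and the standard library are available. Lean on these libraries where they do the work, as an engineer would, in place of code of your own. Each camera call takes 0.05 s, during which the arm holds its last target. There are 200 camera calls.

TASK

Open the bolted-down canister: push its safety cap straight down against the spring and, keeping it pushed, turn it anticlockwise (seen from above) until it is free, never forcing it, then lift it off and set it gently down in the shallow steel tray, skirt down and grip bar up. Then pick up the infrared thermometer and check the casting inside: hold the thermometer upright, sensor down, centred about 5 cm above the open mouth, and keep it still there for two seconds. Stand it gently back on its round cork pad, let go, and do not disturb the hammer, jar and cup.

Things in the scene. Friction and masses are not known exactly. Their poses are not given: they have to be found in the camera images.
- canister: Fixed round aluminium canister, its 110 mm wide foot bolted to the bench, 88 mm wide body, narrow neck 48 mm wide with a 40 mm bore. Origin on the bench on its axis, z up. Its x axis is the direction of the cap's grip bar when the cap is locked (either way round). It cannot move.
- mouth (a point): Centre of the canister's open mouth, level with the rim, 111 mm above the bench (hidden under the cap at first).
- collar (a joint): Sprung ring round the neck under the cap's skirt: height in m, 0 = cap locked, -0.009 = pressed to the end stop, +0.004 = upper stop. It pushes up with 5.6 N at 0 and 11.9 N at -0.009. Teeth stop the cap turning until it is 6 mm down (7 to 8 mm is best), and it must stay down while it turns; turned without pressing it jams (over 100 N on the canister counts as forcing).
- cap: Grey plastic safety cap, loose (70 to 140 g), locked on the neck. Origin at the centre of the skirt's lower edge, x along its grip bar, z up. Starts within 2 degrees of the canister's x axis; free from 50 degrees anticlockwise (75 is best, 145 the far stop). Then the spring lifts it 4 mm above its locked height; 30 mm of lift clears the neck.
- cap_center (a point): Cap's centre, 30 mm above the skirt's lower edge. The round skirt with its flat top is 77 mm wide and 32 mm high; on it stands the grip bar, 64 mm long (cap x), 18 mm thick (cap y), 28 mm high. The flat top is 2 mm above this point, the bar's top 30 mm above it.
- tray_in (a point): Centre of the inner floor of the fixed shallow square steel tray: 160 x 160 mm outside, 5 mm walls, 14 mm high, floor 5 mm above the bench. Axes along its sides.
- pad_center (a point): Centre (half-way up) of the fixed round cork pad, 110 mm wide and 5 mm thick; its top is 2.5 mm above this point.
- thermometer: Infrared thermometer, loose (125 to 250 g), standing upright on its sensor hood on the cork pad. Origin at the middle of the hood's flat underside, z up along its length, x towards the back (the display faces -x).
- thermometer_center (a point): Thermometer's centre, half-way up, 60 mm above its underside; 120 mm tall in all. Below, a black round hood, 56 mm wide at the foot, narrowing to 30 mm at 32 mm height; above, from 38 to 118 mm height, a grey rectangular grip 30 mm thick (along its x) and 44 mm wide (along its y). Take it by the upper half, about 25 mm above this point, to leave room for the gripper.
- lens (a point): The sensor, at the middle of the hood's underside; it looks along the thermometer's -z.
- hammer: Bystander: hammer 240 mm long lying flat beyond the canister, across it. Leave alone.
- jar: Bystander: glass jar 60 mm wide, 95 mm tall with a plain metal lid, origin at its underside. Leave alone.
- cup: Bystander: ceramic cup 68 mm wide, 85 mm tall, origin at its underside. Leave alone.
Not all that is in view belongs to the job. Leave any pink look-alike of the cap alone.

How it is judged:
By the outcome, as a careful person would: the job done as asked, in the order asked, and still so for the second after the job is handed in, with the robot touching nothing.
It also fails if it takes over 72 s, if anything falls off the work surface, if the arm or the gripper's body presses on something with over 40 N, if the wrist force passes 120 N, or if a joint passes its speed limit or range.

## Working session

There is one attempt and no reset: what is moved stays moved. The work goes in short steps, Python scripts to look and compute and a tool call to move; the robot and the scene stay as the last step left them, time stands still between calls to the robot, and variables do not carry over. Pictures are saved under pics/ and viewed, at most 10 in all, crops included, and the job is handed in when it is done.

Besides the shell and the picture viewer there is one more tool, called after "Call:" by a JSON object that holds its "method" and its "body", one argument or row to a line. move_arm: Moves the arm, as the interface text tells. Its arguments: {"type":"object","properties":{"moves":{"type":"array"},"squeeze":{"type":"number"}},"required":["moves"]}

```bash
mkdir -p pics; cat > h.py <<'E'
import numpy as np, cv2
from station import manip, optics, workorder, models
def snap(n,f=None):
    p=optics.snapshot(n)
    if f: cv2.imwrite('pics/'+f,p['pixels'][:,:,::-1])
    return p
def proj(p,X):
    T=np.linalg.inv(p['cam_to_world']);c=T[:3,:3]@np.array(X,float)+T[:3,3]
    f=210/np.tan(np.radians(p['fovy']/2))
    return p['cx']+f*c[0]/c[2],p['cy']+f*c[1]/c[2]
def ray(p,u,v,z):
    f=210/np.tan(np.radians(p['fovy']/2));M=np.array(p['cam_to_world'])
    d=np.array([(u-p['cx'])/f,(v-p['cy'])/f,1.]);
    if p.get('fish'):
        r=np.hypot(*d[:2]);d=np.array([d[0]/r*np.sin(r),d[1]/r*np.sin(r),np.cos(r)])
    d=M[:3,:3]@d;o=M[:3,3];return o+d*(z-o[2])/d[2]
def st():
    s=manip.get_state();print('t',s['t'],'tcp',np.round(s['tcp_pos'],1),'F',np.round(s['force'],1),'op',round(s['opening'],1),'g',round(s['grasp_force'],1),'j',np.round(s['joint_positions'],0));print(np.round(s['ee_rot'],3).tolist())
E
python3 - <<'E'
from h import *
st()
a=snap('scene','a.png');b=snap('side','b.png')
for n,p in(('scene',a),('side',b)):
    for t in('cap','canister','tray_in','pad_center','thermometer','hammer','jar','cup'):
        try:
            for r in models.spot_in(t,p)[:3]: print(n,t,np.round(r['location']),round(r['score'],2),np.round(proj(p,r['location'])))
        except Exception as e: print(t,e)
cv2.imwrite('pics/ab.png',cv2.resize(np.hstack([a['pixels'],b['pixels']])[:,:,::-1],(800,300)))
E
```

```text
t 0.0 tcp [146.4 581.3 230.2] F [-0.3  0.3 -0.3] op 85.5 g 0.0 j [71.  8. 85. -0. 87. -5.]
[[-0.97, 0.244, -0.001], [0.244, 0.97, -0.002], [0.0, -0.002, -1.0]]
scene cap [609.  23. 126.] 0.9 [276. 187.]
scene cap [459.  36.  32.] 0.87 [234. 196.]
scene cap [486. -97.  33.] 0.72 [198. 222.]
scene canister [626.  12.  44.] 0.68 [277. 224.]
scene canister [800. -14.  27.] 0.31 [333. 272.]
scene tray_in [ 533. -317.    3.] 0.72 [123. 292.]
scene tray_in [622.  11.  44.] 0.39 [276. 223.]
scene tray_in [559. 216.  71.] 0.19 [314. 171.]
scene pad_center [561. 229.  -0.] 0.77 [315. 194.]
scene thermometer [560. 218.  67.] 0.56 [314. 172.]
scene hammer [799. -14.  25.] 0.65 [332. 272.]
scene hammer [563. 230.   1.] 0.29 [316. 193.]
scene jar [ 735. -293.   66.] 0.72 [196. 318.]
scene cup [720. 241.  63.] 0.81 [372. 194.]
side cap [594.  25. 129.] 0.98 [261. 204.]
side cap [ 652. -120.   33.] 0.82 [287. 270.]
side cap [446.  32.  30.] 0.65 [208. 229.]
side canister [598.   7.  40.] 0.83 [263. 231.]
side canister [545. 212.  73.] 0.67 [241. 170.]
side canister [595.  27. 128.] 0.2 [262. 204.]
side tray_in [ 523. -316.    7.] 0.92 [239. 349.]
side pad_center [536. 229.   4.] 0.8 [239. 182.]
side pad_center [ 712. -296.   79.] 0.63 [321. 322.]
side pad_center [ 528. -316.    8.] 0.34 [241. 349.]
side thermometer [547. 213.  72.] 0.58 [242. 169.]
side hammer [794. -10.  19.] 0.62 [336. 237.]
side jar [ 718. -298.   80.] 0.79 [323. 322.]
side jar [717. 241.  62.] 0.46 [299. 163.]
side cup [721. 243.  59.] 0.78 [300. 163.]
```

View pics/a.png

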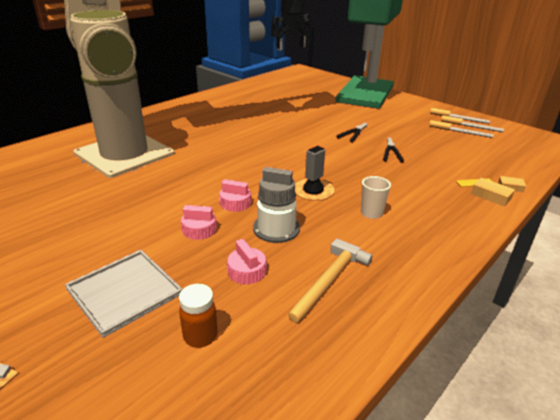

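View pics/b.png

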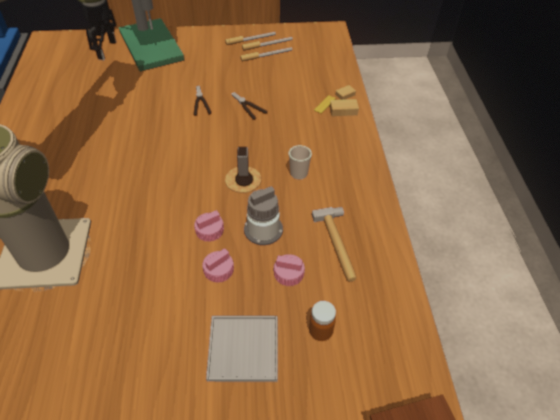

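The task cap is the grey one on the canister, at scene (276,187) and side (262,204). The three pink look-alikes are at scene (235,195), (198,222) and (246,264). The thermometer is at (314,172), the tray at (123,292), the jar at (197,315) and the cup at (373,196). I'll move over the canister and confirm with the wrist camera.

Call:
{"method": "move_arm", "body": {
  "moves": [
    [[0.8,-1.0,0.2],0,85],
    [[1.6,-2.0,0.4],0,85],
    [[2.45,-3.0,0.6],0,85],
    [[3.3,-4.0,0.8],0,85],
    [[4.15,-5.05,1.0],0,85],
    [[5.0,-6.1,1.2],0,85],
    [[5.85,-7.15,1.4],0,85],
    [[6.7,-8.2,1.6],0,85]
  ]
}}

```text
t: 1.57
tcp_pos: [348.3, 334.2, 279.9]
ee_rot: [[-0.97, 0.244, 0.001], [0.244, 0.97, 0.0], [-0.0, 0.001, -1.0]]
force: [0.3, 0.0, 0.9]
opening: 85.4
grasp_force: 0.0
```

Call:
{"method": "move_arm", "body": {
  "moves": [
    [[0.85,-1.04,0.1],0,85],
    [[1.7,-2.08,0.2],0,85],
    [[2.55,-3.12,0.3],0,85],
    [[3.4,-4.16,0.4],0,85],
    [[4.25,-5.2,0.5],0,85],
    [[5.1,-6.24,0.5],0,85],
    [[5.95,-7.3,0.5],0,85],
    [[6.7,-8.2,0.5],0,85]
  ]
}}

```text
t: 2.23
tcp_pos: [549.8, 87.4, 294.5]
ee_rot: [[-0.969, 0.245, 0.001], [0.245, 0.969, -0.0], [-0.001, -0.0, -1.0]]
force: [1.3, 1.2, -0.5]
opening: 84.9
grasp_force: 0.0
```

```bash
python3 - <<'E'
from h import *
st()
p=snap('wrist','w1.png');print(p['fovy'],p['cx'],p['cy'],np.round(p['cam_to_world'],2))
for t in('cap','canister','thermometer','pad_center','tray_in'):
    for r in models.spot_in(t,p)[:2]: print(t,np.round(r['location']),round(r['score'],2))
E
```

```text
t 2.2333 tcp [549.8  87.4 294.5] F [ 1.3  1.2 -0.5] op 84.9 g 0.0 j [  4.  -0.  87.  -0.  93. -72.]
[[-0.969, 0.245, 0.001], [0.245, 0.969, -0.0], [-0.001, -0.0, -1.0]]
65.70646984690485 276.0575877457177 216.80102410835792 [[ 2.5000e-01  9.3000e-01  2.7000e-01  4.8202e+02]
 [ 9.7000e-01 -2.4000e-01 -7.0000e-02  1.0490e+02]
 [-0.0000e+00  2.8000e-01 -9.6000e-01  4.3607e+02]
 [ 0.0000e+00  0.0000e+00  0.0000e+00  1.0000e+00]]
cap [447.  55.  31.] 0.85
cap [468. -73.  24.] 0.77
canister [559.  64.  26.] 0.64
thermometer [543. 226. 111.] 0.62
thermometer [523. 229.   6.] 0.23
pad_center [530. 229.   6.] 0.96
tray_in [ 529. -300.    8.] 0.8
tray_in [528. 231.   7.] 0.43
```

View pics/w1.png

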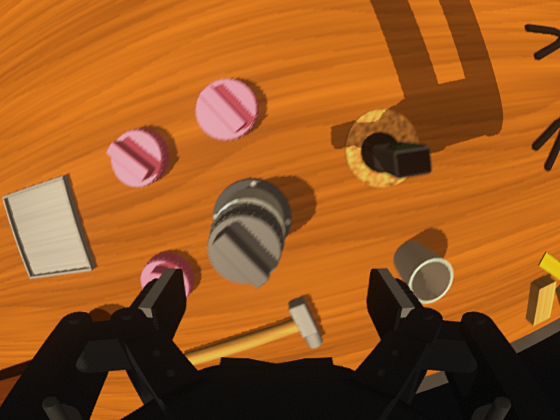

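Wrist view: the grey cap on the canister is at (243,247), with its bar running from about (220,228) to (268,282). The pink caps are at (226,109), (137,158) and (166,275), all on the bench. The grey cap fits because it is the only one on the canister. I'll confirm it with an enlarged crop.

```bash
python3 - <<'E'
from h import *
p=snap('wrist');p['fish']=1
np.save('w2.npy',p,allow_pickle=True)
c=cv2.resize(p['pixels'][170:300,180:320][:,:,::-1],None,fx=4.5,fy=4.5,interpolation=cv2.INTER_CUBIC)
cv2.imwrite('pics/c2.png',c)
st()
E
```

```text
t 2.5833 tcp [548.1  90.8 294.4] F [ 0.3  0.3 -0.1] op 84.8 g 0.0 j [  4.  -0.  87.   0.  93. -72.]
[[-0.97, 0.243, 0.0], [0.243, 0.97, 0.0], [0.0, 0.0, -1.0]]
```

View pics/c2.png

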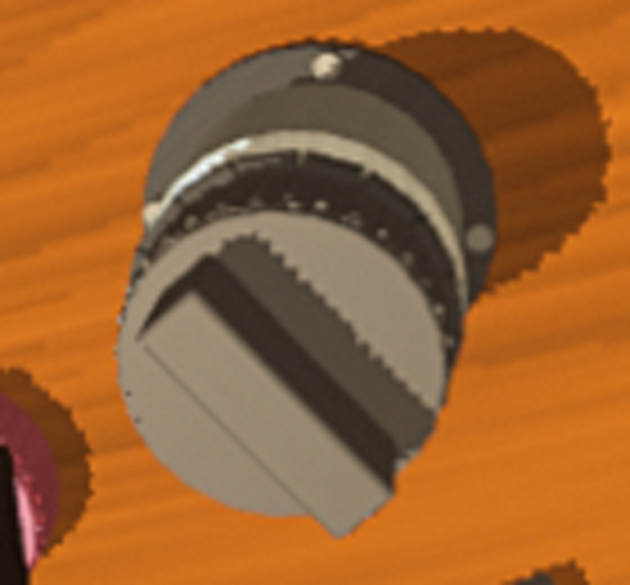

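The crop shows the grey cap. Its bar-top corners are at crop (192,290), (145,345), (338,537) and (393,492), and its flat top runs from x=120 to 446 and y=210 to 517.

```bash
python3 - <<'E'
from h import *
p=np.load('w2.npy',allow_pickle=True).item()
C=np.array([(192,290),(145,345),(338,537),(393,492)])/4.5+[180,170]
for zt in(140,148,156):
    X=np.array([ray(p,*c,zt) for c in C]);d=(X[2]+X[3]-X[0]-X[1])/2
    d2=(X[0]+X[3]-X[1]-X[2])/2
    print(zt,np.round(X.mean(0)),'len',np.linalg.norm(d),'w',np.linalg.norm(d2),'ang',np.degrees(np.arctan2(d[1],d[0])))
    L=ray(p,120/4.5+180,355/4.5+170,zt-28);R=ray(p,446/4.5+180,365/4.5+170,zt-28)
    print('  disc',np.round((L+R)/2),np.linalg.norm(L-R))
for n in('scene','side'):
    q=snap(n)
    for t in ('thermometer','tray_in','pad_center','cap'):
        for r in models.spot_in(t,q)[:1]: print(n,t,np.round(r['location']),round(r['score'],2))
E
```

```text
140 [602.  39. 140.] len 63.8751109824656 w 17.243589165253315 ang 27.36870845083081
  disc [599.  40. 112.] 78.90128643922542
148 [599.  41. 148.] len 62.14850076074022 w 16.77747714049088 ang 27.368708450830795
  disc [596.  42. 120.] 76.9528427354839
156 [595.  43. 156.] len 60.421890539014775 w 16.311365115728485 ang 27.368708450830784
  disc [594.  44. 128.] 75.00439903174242
scene thermometer [558. 216.  66.] 0.78
scene tray_in [ 534. -321.    5.] 0.59
scene pad_center [563. 226.   1.] 0.76
scene cap [612.  24. 128.] 0.91
side thermometer [547. 216.  70.] 0.79
side tray_in [ 527. -317.    9.] 0.92
side pad_center [538. 230.   2.] 0.61
side cap [ 655. -119.   35.] 0.88
```

```bash
python3 - <<'E'
from h import *
w=snap('wrist');w['fish']=1;a=snap('scene');b=snap('side')
np.save('all.npy',[w,a,b],allow_pickle=True)
R=lambda p,L,z:np.round(np.mean([ray(p,*x,z) for x in L],0),1)
print('tray',R(a,[(68,288),(140,254),(180,288),(105,328)],14),R(b,[(211,318),(277,318),(277,380),(208,378)],14),R(w,[(5,197),(67,176),(93,268),(31,278)],14))
print('pad',R(a,[(315,190)],5),R(b,[(243,180)],5),R(w,[(382,148)],5))
print('pink1',R(a,[(235,187)],60),R(b,[(208,221)],60),R(w,[(229,107)],60))
print('foot',R(a,[(277,228)],5),R(b,[(264,230)],5))
print('bartop',R(a,[(278,174)],147),R(b,[(262,195)],147))
print('jar lid',R(a,[(197,298)],95),R(b,[(323,312)],95))
print(proj(a,[0,0,0]),proj(b,[0,0,0]),[(p['fovy'],p['cx'],p['cy']) for p in(w,a,b)])
for p in (w,a,b):
  for t in('lens','canister','tray_in','cap'):
    for r in models.spot_in(t,p)[:1]: print(t,np.round(r['location']),round(r['score'],2))
st()
E
```

```text
tray [ 535.2 -313.5   14. ] [ 532.6 -315.7   14. ] [ 531.1 -302.8   14. ]
pad [553.8 235.2   5. ] [547.4 235.8   5. ] [543.  240.2   5. ]
pink1 [463.4  34.9  60. ] [449.7  34.4  60. ] [447.1  59.8  60. ]
foot [600.2  39.2   5. ] [600.4  37.5   5. ]
bartop [599.4  39.7 147. ] [596.9  40.1 147. ]
jar lid [ 724.9 -281.5   95. ] [ 718.1 -280.8   95. ]
(np.float64(124.05080389030545), np.float64(153.25268994620714)) (np.float64(42.75069463273749), np.float64(253.2355852190052)) [(65.70646984690485, 276.0575877457177, 216.80102410835792), (50.66547477346155, 280.83314315853505, 205.03371427394933), (44.69292055547616, 274.27499364499636, 217.81599470245092)]
lens [542. 218. 108.] 0.71
canister [561.  64.  28.] 0.88
tray_in [ 528. -299.    5.] 0.57
cap [627. -94.  32.] 0.96
lens [557. 217.  69.] 0.58
canister [629.  10.  44.] 0.63
tray_in [ 534. -316.    8.] 0.73
cap [460.  37.  32.] 0.93
lens [546. 211.  73.] 0.8
canister [591.   5.  39.] 0.67
tray_in [ 526. -319.    5.] 0.66
cap [448.  33.  29.] 0.89
t 3.8333 tcp [548.6  89.8 294.3] F [-0.4  0.2 -0. ] op 84.9 g 0.0 j [  4.  -0.  87.  -0.  93. -72.]
[[-0.97, 0.244, -0.0], [0.244, 0.97, -0.0], [0.0, -0.0, -1.0]]
```

Cap axis is at about (598,40) in all three cameras, with the bar at 27.4°. I'll turn the tool −138.5°, which leaves the last joint room for the unscrewing.

Call:
{"method": "move_arm", "body": {
  "moves": [
    [[0.2,-0.2,0],-1.15,60],
    [[0.4,-0.4,0],-2.3,45],
    [[0.6,-0.6,0],-3.45,30],
    [[0.8,-0.8,0],-4.6,30],
    [[1.0,-1.0,0],-5.75,30],
    [[1.2,-1.2,0],-6.9,30],
    [[1.45,-1.45,0],-8.05,30],
    [[1.65,-1.66,0],-9.2,30]
  ]
}}

```text
t: 4.5
tcp_pos: [598.5, 39.6, 294.2]
ee_rot: [[-0.347, 0.938, 0.0], [0.938, 0.347, -0.0], [-0.0, 0.0, -1.0]]
force: [-0.3, -0.6, 0.3]
opening: 30.1
grasp_force: 0.0
```

Call:
{"method": "move_arm", "body": {
  "moves": [
    [[0,0,-0.2],-1.15,30],
    [[0,0,-0.4],-2.3,30],
    [[0,0,-0.6],-3.45,30],
    [[0,0,-0.8],-4.6,30],
    [[0,0,-1.0],-5.75,30],
    [[0,0,-1.3],-6.9,30],
    [[0,0,-1.6],-8.05,30],
    [[0,0,-2.0],-9.2,30]
  ]
}}

```text
t: 5.17
tcp_pos: [598.5, 40.0, 234.6]
ee_rot: [[0.572, 0.82, 0.001], [0.82, -0.572, -0.0], [0.001, 0.001, -1.0]]
force: [0.7, 0.2, -0.5]
opening: 30.2
grasp_force: 0.0
```

Call:
{"method": "move_arm", "body": {
  "moves": [
    [[0,0,-0.2],-1.15,30],
    [[0,0,-0.4],-2.3,30],
    [[0,0,-0.6],-3.45,30],
    [[0,0,-0.8],-4.7,30],
    [[0,0,-1.0],-4.7,30],
    [[0,0,-1.0],-4.7,30],
    [[0,0,-1.0],-4.7,30],
    [[0,0,-1.0],-4.7,30]
  ]
}}

```text
t: 5.83
tcp_pos: [598.2, 40.0, 204.6]
ee_rot: [[0.888, 0.461, 0.0], [0.461, -0.888, 0.0], [0.0, 0.0, -1.0]]
force: [0.4, 0.0, -0.2]
opening: 29.9
grasp_force: 0.0
```

```bash
python3 - <<'E'
from h import *
p=snap('wrist');p['fish']=1
np.save('w3.npy',p,allow_pickle=True)
cv2.imwrite('pics/w3.png',cv2.resize(p['pixels'][:,:,::-1],(800,600)))
st()
E
```

```text
t 5.8833 tcp [598.3  40.  204.8] F [-0.   0.6 -0.1] op 29.6 g 0.0 j [-1.  8. 87.  0. 85. 62.]
[[0.888, 0.46, 0.001], [0.46, -0.888, -0.0], [0.001, 0.0, -1.0]]
```

View pics/w3.png

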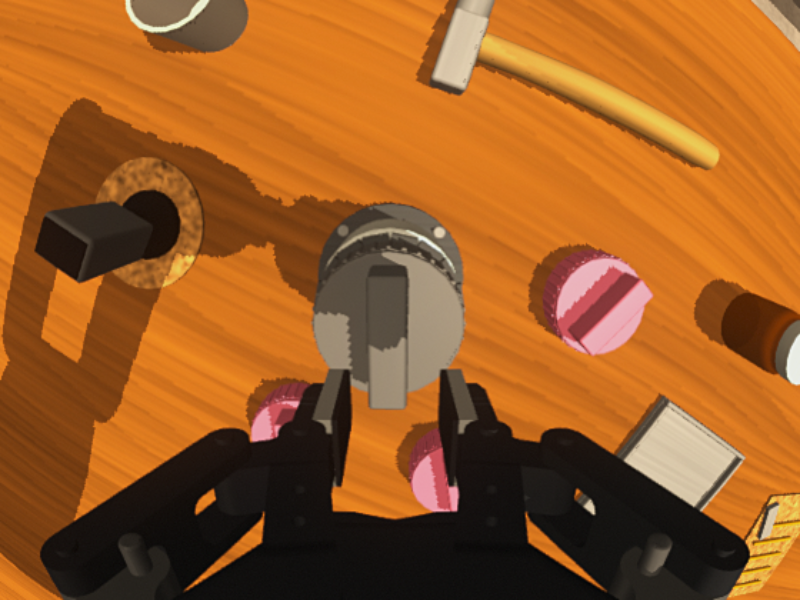

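The bar is upright between the fingers: top face (370,278)–(404,276) down to (369,405)–(406,408) in the 800-pixel picture, pads at (335,410) and (455,410). The thermometer is at the left (90,240).

```bash
python3 - <<'E'
from h import *
p=np.load('w3.npy',allow_pickle=True).item()
C=np.array([(370,278),(369,405),(406,408),(405,277)])*.7
for zt in(140,144,148):
    X=np.array([ray(p,*c,zt) for c in C]);d=(X[1]+X[2]-X[0]-X[3])/2
    print(zt,np.round(X.mean(0),1),'len',np.linalg.norm(d),'w',np.linalg.norm(X[0]+X[1]-X[2]-X[3])/2,'ang',np.degrees(np.arctan2(-d[1],-d[0])))
    L=ray(p,313*.7,322*.7,zt-28);R=ray(p,465*.7,322*.7,zt-28);print(' disc',np.round((L+R)/2),np.linalg.norm(L-R))
print('thermo top',np.round(np.mean([ray(p,u*.7,v*.7,120) for u,v in[(51,207),(37,251),(79,282),(93,236)]],0),1),'pad',ray(p,150*.7,222*.7,5))
for u,v in[(51,207),(37,251),(79,282),(93,236)]: print(np.round(ray(p,u*.7,v*.7,118),1))
E
```

```text
140 [592.   39.6 140. ] len 65.7468102329255 w 17.224703173168802 ang 27.156010672493668
 disc [595.  40. 112.] 81.25136491865538
144 [593.4  40.3 144. ] len 64.47197395490026 w 16.89071470428986 ang 27.156010672493615
 disc [596.  41. 116.] 79.86417774446706
148 [594.8  40.9 148. ] len 63.197137676874846 w 16.55672623541078 ang 27.156010672493668
 disc [597.  42. 120.] 78.47699057027867
thermo top [550.1 233.8 120. ] pad [548.96672856 235.3167177    5.        ]
[565.9 253.  118. ]
[535.3 255.8 118. ]
[532.2 216.8 118. ]
[563.1 215.4 118. ]
```

Call:
{"method": "move_arm", "body": {
  "moves": [
    [[-0.04,0.03,-0.5],0,30],
    [[-0.04,0.03,-1.0],0,30],
    [[-0.04,0.03,-1.5],0,30],
    [[-0.04,0.03,-2.0],0,30],
    [[-0.04,0.03,-2.3],0,30],
    [[-0.04,0.03,-2.5],0,30],
    [[-0.04,0.03,-2.5],0,30],
    [[-0.04,0.03,-2.5],0,30]
  ]
}}

```text
t: 6.55
tcp_pos: [597.1, 40.9, 129.8]
ee_rot: [[0.889, 0.458, 0.0], [0.458, -0.889, 0.0], [0.0, 0.0, -1.0]]
force: [-0.5, 0.1, 0.4]
opening: 30.2
grasp_force: 0.0
```

Call:
{"method": "move_arm", "body": {
  "moves": [
    [[0,0,-0.05],0,30],
    [[0,0,-0.1],0,30],
    [[0,0,-0.15],0,30],
    [[0,0,-0.2],0,30],
    [[0,0,-0.2],0,30],
    [[0,0,-0.2],0,30],
    [[0,0,-0.2],0,30],
    [[0,0,-0.2],0,30]
  ]
}}

```text
t: 7.22
tcp_pos: [597.7, 40.9, 124.6]
ee_rot: [[0.889, 0.458, 0.002], [0.458, -0.889, -0.0], [0.002, 0.001, -1.0]]
force: [-1.5, 0.6, 6.4]
opening: 29.6
grasp_force: 2.9
```

Call:
{"method": "move_arm", "body": {
  "moves": [
    [[0,0,0.1],0,30],
    [[0,0,0.16],0,26],
    [[0,0,0.16],0,22],
    [[0,0,0.16],0,18],
    [[0,0,0.16],0,15],
    [[0,0,0.16],0,12],
    [[0,0,0.16],0,10],
    [[0,0,0.16],0,10]
  ],
  "squeeze": 25
}}

```text
t: 7.88
tcp_pos: [596.8, 41.2, 128.2]
ee_rot: [[0.889, 0.458, -0.0], [0.458, -0.889, 0.0], [0.0, -0.0, -1.0]]
force: [-2.4, 3.8, 4.3]
opening: 17.8
grasp_force: 25.6
```

Call:
{"method": "move_arm", "body": {
  "moves": [
    [[-0.02,0.03,0],0,10],
    [[-0.02,0.03,0],0,10],
    [[-0.02,0.03,-0.08],0,10],
    [[-0.02,0.03,-0.16],0,10],
    [[-0.02,0.03,-0.24],0,10],
    [[-0.02,0.03,-0.3],0,10],
    [[-0.02,0.03,-0.3],0,10],
    [[-0.02,0.03,-0.3],0,10]
  ],
  "squeeze": 70
}}

```text
t: 8.55
tcp_pos: [596.8, 41.2, 120.1]
ee_rot: [[0.889, 0.458, 0.001], [0.458, -0.889, -0.001], [0.001, 0.001, -1.0]]
force: [-2.2, -0.2, 9.8]
opening: 17.0
grasp_force: 72.0
```

Call:
{"method": "move_arm", "body": {
  "moves": [
    [[0.02,0,-0.02],0,10],
    [[0.02,0,-0.03],0,10],
    [[0.02,0,-0.03],0,10],
    [[0.02,0,-0.03],0,10],
    [[0.02,0,-0.03],0,10],
    [[0.02,0,-0.03],0,10],
    [[0.02,0,-0.03],0,10],
    [[0.02,0,-0.03],0,10]
  ]
}}

```text
t: 9.22
tcp_pos: [596.9, 41.2, 119.3]
ee_rot: [[0.889, 0.458, 0.0], [0.458, -0.889, -0.001], [-0.0, 0.001, -1.0]]
force: [-6.5, -1.6, 11.2]
opening: 16.8
grasp_force: 72.4
```

```bash
python3 - <<'E'
from h import *
F=[];Z=[]
for i in range(4):
    snap('wrist');s=manip.get_state();F.append(s['force']);Z.append(s['tcp_pos'])
print(np.round(F,1),np.mean(F,0),np.mean(Z,0))
E
```

```text
[[-5.1 -1.6 12.3]
 [-5.7 -2.1 13.2]
 [-4.9 -1.6 11.6]
 [-5.5 -0.3 11.3]] [-5.3224728  -1.39223286 12.09597965] [596.89031527  41.25480915 119.27086936]
```

Call:
{"method": "move_arm", "body": {
  "moves": [
    [[-0.03,0,0.02],0,10],
    [[-0.03,0,0.02],0.2,10],
    [[-0.03,0,0.02],0.5,10],
    [[-0.03,0,0.02],0.9,10],
    [[-0.03,0,0.02],1.3,10],
    [[-0.03,0,0.02],1.7,10],
    [[-0.03,0,0.02],2.0,10],
    [[-0.03,0,0.02],2.0,10]
  ]
}}

```text
t: 10.08
tcp_pos: [597.1, 41.6, 120.3]
ee_rot: [[0.773, 0.634, 0.003], [0.634, -0.773, -0.0], [0.002, 0.002, -1.0]]
force: [-0.1, 0.3, 9.7]
opening: 16.8
grasp_force: 71.9
```

Call:
{"method": "move_arm", "body": {
  "moves": [
    [[0,0,-0.01],0.5,10],
    [[0,0,-0.01],1.0,10],
    [[0,0,-0.01],1.5,10],
    [[0,0,-0.01],2.0,10],
    [[0,0,-0.01],2.5,10],
    [[0,0,-0.01],3.0,10],
    [[0,0,-0.01],3.5,10],
    [[0,0,-0.01],4.0,10]
  ]
}}

```text
t: 10.75
tcp_pos: [597.1, 41.7, 120.0]
ee_rot: [[0.448, 0.894, 0.003], [0.894, -0.448, 0.0], [0.001, 0.002, -1.0]]
force: [-0.9, 1.7, 9.9]
opening: 16.7
grasp_force: 72.0
```

Call:
{"method": "move_arm", "body": {
  "moves": [
    [[0,0,0],0.5,10],
    [[0,0,0],1.0,10],
    [[0,0,0],1.5,10],
    [[0,0,0],2.0,10],
    [[0,0,0],2.5,10],
    [[0,0,0],3.0,10],
    [[0,0,0],3.5,10],
    [[0,0,0],4.0,10]
  ]
}}

```text
t: 11.42
tcp_pos: [597.0, 41.9, 119.9]
ee_rot: [[0.046, 0.999, 0.002], [0.999, -0.046, 0.0], [0.0, 0.002, -1.0]]
force: [-1.2, 1.6, 10.5]
opening: 16.7
grasp_force: 71.9
```

Call:
{"method": "move_arm", "body": {
  "moves": [
    [[0,0,0],0.5,10],
    [[0,0,0],1.0,10],
    [[0,0,0],1.5,10],
    [[0,0,0],2.0,10],
    [[0,0,0],2.4,10],
    [[0,0,0],2.6,10],
    [[0,0,0],2.6,10],
    [[0,0,0],2.6,10]
  ]
}}

```text
t: 12.08
tcp_pos: [596.8, 42.0, 119.8]
ee_rot: [[-0.223, 0.975, 0.002], [0.975, 0.223, 0.0], [-0.0, 0.002, -1.0]]
force: [-1.2, 1.4, 9.8]
opening: 16.7
grasp_force: 72.0
```

Call:
{"method": "move_arm", "body": {
  "moves": [
    [[0,0,0.1],0,10],
    [[0,0,0.2],0,10],
    [[0,0,0.35],0,10],
    [[0,0,0.5],0,10],
    [[0,0,0.7],0,10],
    [[0,0,0.9],0,10],
    [[0,0,1.2],0,10],
    [[0,0,1.5],0,10]
  ]
}}

```text
t: 12.75
tcp_pos: [595.4, 41.7, 163.6]
ee_rot: [[-0.222, 0.975, -0.001], [0.975, 0.222, -0.0], [0.0, -0.001, -1.0]]
force: [0.4, -0.7, -0.7]
opening: 16.9
grasp_force: 70.4
```

Call:
{"method": "move_arm", "body": {
  "moves": [
    [[-0.1,-0.6,0.3],0,10],
    [[-0.3,-1.6,0.5],0,10],
    [[-0.5,-2.8,0.6],0,10],
    [[-0.7,-4.0,0.6],0,10],
    [[-0.9,-5.2,0.6],0,10],
    [[-1.1,-6.4,0.6],0,10],
    [[-1.3,-7.6,0.6],0,10],
    [[-1.5,-8.8,0.4],0,10]
  ]
}}

```text
t: 13.42
tcp_pos: [551.2, -224.3, 177.7]
ee_rot: [[-0.223, 0.975, 0.003], [0.975, 0.223, -0.001], [-0.002, 0.002, -1.0]]
force: [0.9, 0.3, -1.0]
opening: 16.7
grasp_force: 70.4
```

Call:
{"method": "move_arm", "body": {
  "moves": [
    [[-0.2,-1.1,-0.3],0,10],
    [[-0.4,-2.1,-0.7],0,10],
    [[-0.6,-2.8,-1.2],0,10],
    [[-0.6,-3.1,-1.7],0,10],
    [[-0.6,-3.1,-2.2],0,10],
    [[-0.6,-3.1,-2.7],0,10],
    [[-0.6,-3.1,-3.0],0,10],
    [[-0.6,-3.1,-3.0],0,10]
  ]
}}

```text
t: 14.08
tcp_pos: [531.7, -313.6, 82.8]
ee_rot: [[-0.223, 0.975, -0.004], [0.975, 0.223, 0.003], [0.004, -0.003, -1.0]]
force: [-0.4, 0.2, -1.0]
opening: 17.1
grasp_force: 70.4
```

```bash
python3 - <<'E'
from h import *
st()
w=snap('wrist');a=snap('scene');b=snap('side')
A=cv2.resize(a['pixels'][220:350,30:230],(600,390));B=cv2.resize(b['pixels'][280:410,140:340],(600,390))
W=cv2.resize(w['pixels'],(520,390))
cv2.imwrite('pics/t.png',cv2.resize(np.vstack([np.hstack([A[:,:560],B[:,:560]]),np.hstack([W,np.zeros((390,600,3),np.uint8)])])[:,:,::-1],(800,557)))
E
```

```text
t 14.0833 tcp [ 531.7 -313.6   82.8] F [-0.4  0.2 -1. ] op 17.1 g 70.4 j [-35.  17.  91.   0.  73. -48.]
[[-0.223, 0.975, -0.004], [0.975, 0.223, 0.003], [0.004, -0.003, -1.0]]
```

View pics/t.png

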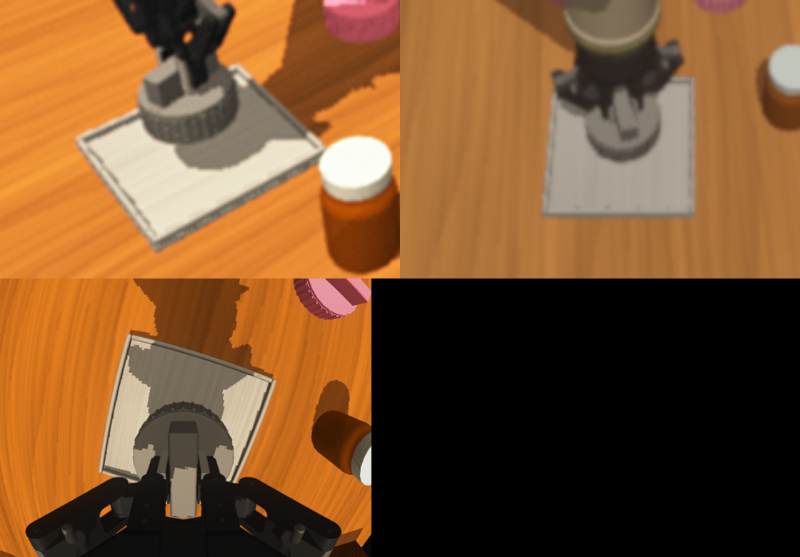

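The cap is held level over the tray at scene crop (188,105), clear of the jar. I'll lower it in fine steps.

Call:
{"method": "move_arm", "body": {
  "moves": [
    [[0,0,-0.3],0,10],
    [[0,0,-0.6],0,10],
    [[0,0,-0.8],0,10],
    [[0,0,-0.95],0,10],
    [[0,0,-1.0],0,10],
    [[0,0,-1.05],0,10],
    [[0,0,-1.1],0,10],
    [[0,0,-1.1],0,10]
  ]
}}

```text
t: 14.9
tcp_pos: [533.0, -315.2, 52.4]
ee_rot: [[-0.223, 0.975, -0.0], [0.975, 0.223, 0.0], [0.0, -0.0, -1.0]]
force: [0.2, 0.4, -0.7]
opening: 17.0
grasp_force: 70.4
```

Call:
{"method": "move_arm", "body": {
  "moves": [
    [[0,0,-0.02],0,10],
    [[0,0,-0.04],0,10],
    [[0,0,-0.06],0,10],
    [[0,0,-0.08],0,10],
    [[0,0,-0.1],0,10],
    [[0,0,-0.12],0,10],
    [[0,0,-0.12],0,10],
    [[0,0,-0.12],0,10]
  ]
}}

```text
t: 15.57
tcp_pos: [532.9, -315.1, 48.8]
ee_rot: [[-0.223, 0.975, -0.0], [0.975, 0.223, 0.0], [0.0, -0.0, -1.0]]
force: [1.1, -0.1, -0.7]
opening: 16.9
grasp_force: 70.4
```

Call:
{"method": "move_arm", "body": {
  "moves": [
    [[0,0,-0.02],0,10],
    [[0,0,-0.04],0,10],
    [[0,0,-0.06],0,10],
    [[0,0,-0.08],0,10],
    [[0,0,-0.1],0,10],
    [[0,0,-0.1],0,10],
    [[0,0,-0.1],0,10],
    [[0,0,-0.1],0,10]
  ]
}}

```text
t: 16.23
tcp_pos: [533.0, -315.2, 45.9]
ee_rot: [[-0.223, 0.975, 0.0], [0.975, 0.223, -0.0], [-0.0, 0.0, -1.0]]
force: [0.3, -0.1, -1.3]
opening: 16.5
grasp_force: 70.4
```

Call:
{"method": "move_arm", "body": {
  "moves": [
    [[0,0,-0.02],0,10],
    [[0,0,-0.04],0,10],
    [[0,0,-0.06],0,10],
    [[0,0,-0.07],0,10],
    [[0,0,-0.08],0,10],
    [[0,0,-0.08],0,10],
    [[0,0,-0.08],0,10],
    [[0,0,-0.08],0,10]
  ]
}}

```text
t: 16.9
tcp_pos: [533.0, -315.2, 43.5]
ee_rot: [[-0.223, 0.975, -0.0], [0.975, 0.223, 0.0], [0.0, -0.0, -1.0]]
force: [-0.5, -0.1, -2.7]
opening: 16.8
grasp_force: 70.4
```

Call:
{"method": "move_arm", "body": {
  "moves": [
    [[0,0,-0.02],0,10],
    [[0,0,-0.04],0,10],
    [[0,0,-0.06],0,10],
    [[0,0,-0.08],0,10],
    [[0,0,-0.08],0,10],
    [[0,0,-0.08],0,10],
    [[0,0,-0.08],0,10],
    [[0,0,-0.08],0,10]
  ]
}}

```text
t: 17.57
tcp_pos: [533.0, -315.2, 41.1]
ee_rot: [[-0.223, 0.975, 0.0], [0.975, 0.223, -0.0], [-0.0, 0.0, -1.0]]
force: [0.3, 0.6, -1.0]
opening: 16.6
grasp_force: 70.4
```

Call:
{"method": "move_arm", "body": {
  "moves": [
    [[0,0,-0.02],0,10],
    [[0,0,-0.04],0,10],
    [[0,0,-0.06],0,10],
    [[0,0,-0.08],0,10],
    [[0,0,-0.08],0,10],
    [[0,0,-0.08],0,10],
    [[0,0,-0.08],0,10],
    [[0,0,-0.08],0,10]
  ]
}}

```text
t: 18.23
tcp_pos: [533.0, -315.2, 38.7]
ee_rot: [[-0.223, 0.975, 0.0], [0.975, 0.223, -0.0], [-0.0, 0.0, -1.0]]
force: [0.0, -0.5, -0.8]
opening: 17.1
grasp_force: 70.4
```

Call:
{"method": "move_arm", "body": {
  "moves": [
    [[0,0,-0.02],0,10],
    [[0,0,-0.04],0,10],
    [[0,0,-0.06],0,10],
    [[0,0,-0.08],0,10],
    [[0,0,-0.08],0,10],
    [[0,0,-0.08],0,10],
    [[0,0,-0.08],0,10],
    [[0,0,-0.08],0,10]
  ]
}}

```text
t: 18.9
tcp_pos: [533.1, -315.3, 38.3]
ee_rot: [[-0.223, 0.975, 0.0], [0.975, 0.223, -0.0], [-0.0, 0.0, -1.0]]
force: [-6.7, 5.3, 14.4]
opening: 16.9
grasp_force: 72.7
```

Call:
{"method": "move_arm", "body": {
  "moves": [
    [[0,0,0.03],0,10],
    [[0,0,0.06],0,10],
    [[0,0,0.06],0,17],
    [[0,0,0.06],0,22],
    [[0,0,0.06],0,30],
    [[0,0,0.06],0,38],
    [[0,0,0.06],0,38],
    [[0,0,0.3],0,38]
  ],
  "squeeze": 25
}}

```text
t: 19.57
tcp_pos: [531.8, -314.4, 43.7]
ee_rot: [[-0.223, 0.975, -0.002], [0.975, 0.223, 0.002], [0.002, -0.002, -1.0]]
force: [0.1, 0.3, 0.2]
opening: 38.1
grasp_force: 0.0
```

Call:
{"method": "move_arm", "body": {
  "moves": [
    [[0,0,0.4],0,38],
    [[0,0,1.0],0,38],
    [[0,0,1.8],0,38],
    [[0,0,2.7],0,38],
    [[0,0,3.7],0,38],
    [[0,0,4.7],0,45],
    [[0,0,5.5],0,55],
    [[0,0,5.8],0,60]
  ]
}}

```text
t: 20.23
tcp_pos: [534.8, -316.5, 226.2]
ee_rot: [[-0.223, 0.975, 0.007], [0.975, 0.223, -0.005], [-0.006, 0.006, -1.0]]
force: [0.2, -0.1, 1.2]
opening: 60.1
grasp_force: 0.0
```

```bash
python3 - <<'E'
from h import *
st()
w=snap('wrist');w['fish']=1;a=snap('scene');b=snap('side')
A=cv2.resize(a['pixels'][160:350,30:360],(800,460))
W=w['pixels'][60:400]
cv2.imwrite('pics/t2.png',cv2.resize(np.vstack([A,np.hstack([cv2.resize(W,(500,304)),cv2.resize(b['pixels'][280:394,140:252],(300,304))])])[:,:,::-1],(627,600)))
for p in(a,b,w): print([(np.round(r['location']),round(r['score'],2)) for r in models.spot_in('cap',p)[:4]])
E
```

```text
t 20.2333 tcp [ 534.8 -316.5  226.2] F [ 0.2 -0.1  1.2] op 60.1 g 0.0 j [-35.  10.  83.  -0.  87. -48.]
[[-0.223, 0.975, 0.007], [0.975, 0.223, -0.005], [-0.006, 0.006, -1.0]]
[(array([ 550., -327.,   34.]), 0.9), (array([ 672., -121.,   31.]), 0.8), (array([486., -97.,  34.]), 0.75), (array([460.,  37.,  28.]), 0.65)]
[(array([ 652., -120.,   34.]), 0.86), (array([ 450., -104.,   34.]), 0.78), (array([ 533., -329.,   37.]), 0.65), (array([428.,  28.,  29.]), 0.54)]
[(array([ 643., -120.,   32.]), 0.93), (array([ 479., -122.,   11.]), 0.72), (array([ 532., -313.,   34.]), 0.67)]
```

View pics/t2.png

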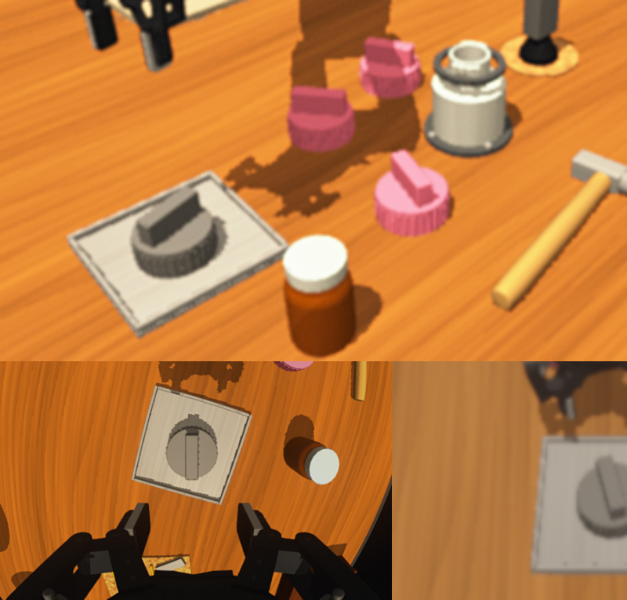

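The grey cap lies flat in the tray with its bar up (scene crop (175,240)), and the canister is open. Next is the thermometer.

Call:
{"method": "move_arm", "body": {
  "moves": [
    [[0.03,0.6,0.1],-0.4,60],
    [[0.06,1.7,0.2],-0.8,60],
    [[0.1,2.9,0.2],-1.2,60],
    [[0.14,4.2,0.2],-1.6,60],
    [[0.18,5.5,0.2],-2.0,60],
    [[0.22,6.8,0.2],-2.4,60],
    [[0.26,8.1,0.2],-2.8,60],
    [[0.3,9.4,0.2],-2.8,60]
  ]
}}

```text
t: 21.2
tcp_pos: [540.6, -31.3, 223.2]
ee_rot: [[0.072, 0.997, -0.003], [0.997, -0.072, 0.0], [0.0, -0.003, -1.0]]
force: [-0.5, -0.5, 0.7]
opening: 60.0
grasp_force: 0.0
```

Call:
{"method": "move_arm", "body": {
  "moves": [
    [[0.03,1.3,0],0,60],
    [[0.06,2.6,0],0,60],
    [[0.1,3.9,0],0,60],
    [[0.14,5.2,0],0,60],
    [[0.18,6.5,0],0,60],
    [[0.2,7.7,0],0,60],
    [[0.23,8.6,0],0,60],
    [[0.23,8.94,0],0,60]
  ]
}}

```text
t: 21.87
tcp_pos: [547.2, 238.6, 222.9]
ee_rot: [[0.065, 0.998, -0.004], [0.998, -0.065, 0.0], [-0.0, -0.004, -1.0]]
force: [0.6, 0.3, 0.3]
opening: 60.1
grasp_force: 0.0
```

Call:
{"method": "move_arm", "body": {
  "moves": [
    [[0,0,0],0,60],
    [[0,0,0],0,60],
    [[0,0,0],0,60],
    [[0,0,0],0,60],
    [[0,0,0],0,60],
    [[0,0,0],0,60],
    [[0,0,0],0,60],
    [[0,0,0],0,60]
  ]
}}

```text
t: 22.53
tcp_pos: [549.0, 234.6, 225.5]
ee_rot: [[0.069, 0.998, 0.0], [0.998, -0.069, 0.0], [0.0, 0.0, -1.0]]
force: [-0.2, 0.4, 0.5]
opening: 60.0
grasp_force: 0.0
```

```bash
python3 - <<'E'
from h import *
st()
p=snap('wrist');p['fish']=1
np.save('w4.npy',p,allow_pickle=True)
cv2.imwrite('pics/w4.png',cv2.resize(p['pixels'][:,:,::-1],(800,600)))
E
```

```text
t 22.5333 tcp [549.  234.6 225.5] F [-0.2  0.4  0.5] op 60.0 g 0.0 j [18.  7. 86. -0. 87. 22.]
[[0.069, 0.998, 0.0], [0.998, -0.069, 0.0], [0.0, 0.0, -1.0]]
```

View pics/w4.png

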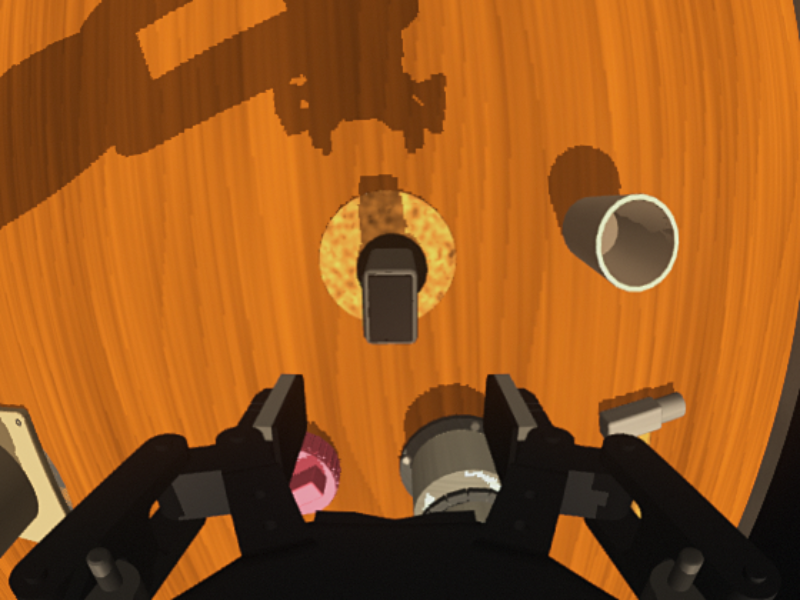

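The thermometer top's corners are at (364,270), (416,270), (416,343) and (364,343), and its sides are parallel to the pads. The pad centre is at (388,257).

```bash
python3 - <<'E'
from h import *
p=np.load('w4.npy',allow_pickle=True).item()
X=np.array([ray(p,u*.7,v*.7,123.5) for u,v in[(364,270),(416,270),(416,343),(364,343)]]);print(np.round(X,1),X.mean(0))
print(ray(p,388*.7,257*.7,5))
E
```

```text
[[535.6 257.6 123.5]
 [563.3 255.6 123.5]
 [561.  214.2 123.5]
 [531.9 216.2 123.5]] [547.94047806 235.88406369 123.5       ]
[545.82301838 243.29893226   5.        ]
```

Call:
{"method": "move_arm", "body": {
  "moves": [
    [[-0.03,0.03,-0.7],0,60],
    [[-0.03,0.03,-1.6],0,60],
    [[-0.03,0.03,-2.5],0,60],
    [[-0.03,0.03,-3.3],0,60],
    [[-0.03,0.03,-4.0],0,60],
    [[-0.03,0.03,-4.6],0,60],
    [[-0.03,0.03,-5.0],0,60],
    [[-0.03,0.03,-5.1],0,60]
  ]
}}

```text
t: 23.25
tcp_pos: [546.3, 235.4, 69.5]
ee_rot: [[0.069, 0.998, -0.004], [0.998, -0.069, -0.001], [-0.002, -0.004, -1.0]]
force: [0.3, -0.3, -0.2]
opening: 60.5
grasp_force: 0.0
```

Call:
{"method": "move_arm", "body": {
  "moves": [
    [[0,0,0],0,60],
    [[0,0,0],0,50],
    [[0,0,0],0,42],
    [[0,0,0],0,36],
    [[0,0,0],0,32],
    [[0,0,0],0,28],
    [[0,0,0],0,24],
    [[0,0,0],0,22]
  ],
  "squeeze": 30
}}

```text
t: 23.92
tcp_pos: [548.5, 236.2, 73.3]
ee_rot: [[0.069, 0.998, 0.001], [0.998, -0.069, 0.001], [0.001, 0.001, -1.0]]
force: [-0.2, 0.5, 5.3]
opening: 29.5
grasp_force: 33.9
```

Call:
{"method": "move_arm", "body": {
  "moves": [
    [[0,0,0],0,22],
    [[0,0,0.1],0,22],
    [[0,0,0.4],0,22],
    [[0,0,1.0],0,22],
    [[0,0,1.8],0,22],
    [[0,0,2.6],0,22],
    [[0,0,3.4],0,22],
    [[0,0,4.1],0,22]
  ],
  "squeeze": 50
}}

```text
t: 24.58
tcp_pos: [548.0, 235.9, 197.4]
ee_rot: [[0.069, 0.998, 0.001], [0.998, -0.069, 0.0], [0.0, 0.001, -1.0]]
force: [0.6, 0.1, -1.4]
opening: 29.7
grasp_force: 49.4
```

Call:
{"method": "move_arm", "body": {
  "moves": [
    [[0.1,-0.4,0.6],0,22],
    [[0.3,-1.2,1.0],0,22],
    [[0.5,-2.0,1.13],0,22],
    [[0.75,-3.0,1.13],0,22],
    [[1.0,-4.0,1.13],0,22],
    [[1.25,-5.0,1.13],0,22],
    [[1.5,-5.9,1.13],0,22],
    [[1.63,-6.48,1.13],0,22]
  ]
}}

```text
t: 25.25
tcp_pos: [597.1, 38.7, 229.5]
ee_rot: [[0.07, 0.998, -0.0], [0.998, -0.07, -0.001], [-0.001, 0.0, -1.0]]
force: [0.6, -0.3, -2.3]
opening: 29.6
grasp_force: 49.4
```

Call:
{"method": "move_arm", "body": {
  "moves": [
    [[0,0,0],0,22],
    [[0,0,0],0,22],
    [[0,0,0],0,22],
    [[0,0,0],0,22],
    [[0,0,0],0,22],
    [[0,0,0],0,22],
    [[0,0,0],0,22],
    [[0,0,0],0,22]
  ]
}}

```text
t: 25.92
tcp_pos: [596.8, 42.0, 229.2]
ee_rot: [[0.068, 0.998, -0.0], [0.998, -0.068, 0.0], [0.0, -0.0, -1.0]]
force: [0.2, -0.5, -1.1]
opening: 29.3
grasp_force: 49.5
```

```bash
python3 - <<'E'
from h import *
st()
a=snap('scene');b=snap('side')
A=cv2.resize(a['pixels'][90:250,200:380],None,fx=3,fy=3);B=cv2.resize(b['pixels'][130:290,200:340],None,fx=3,fy=3)
def mk(p,off,im):
    for X in([597,41.6,111],[597,41.6,161]):
        u,v=proj(p,X);cv2.circle(im,(int((u-off[0])*3),int((v-off[1])*3)),3,(0,255,0),-1)
mk(a,(200,90),A);mk(b,(200,130),B)
cv2.imwrite('pics/m.png',cv2.resize(np.hstack([A,B])[:,:,::-1],(800,400)))
E
```

```text
t 25.9167 tcp [596.8  42.  229.2] F [ 0.2 -0.5 -1.1] op 29.3 g 49.5 j [-1.  7. 86.  0. 87.  3.]
[[0.068, 0.998, -0.0], [0.998, -0.068, 0.0], [0.0, -0.0, -1.0]]
```

View pics/m.png

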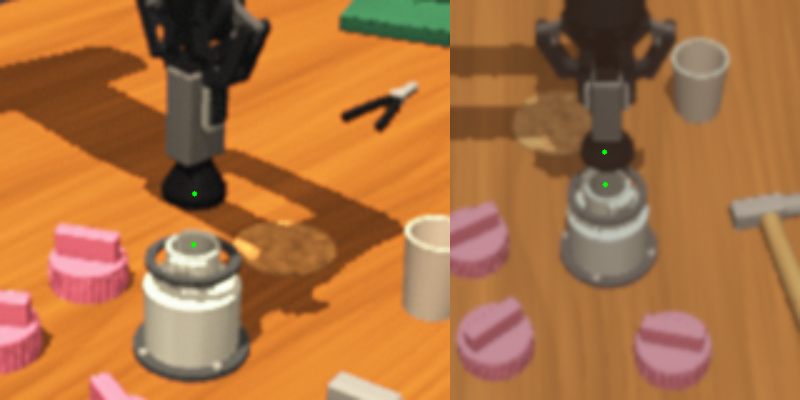

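The thermometer is upright with its hood centred over the mouth: both green marks line up, the mouth at (193,243) and the lens at (194,193). I'll hold it there.

Call:
{"method": "move_arm", "body": {
  "moves": [
    [[0,0,0],0,22],
    [[0,0,0],0,22],
    [[0,0,0],0,22],
    [[0,0,0],0,22],
    [[0,0,0],0,22],
    [[0,0,0],0,22],
    [[0,0,0],0,22],
    [[0,0,0],0,22]
  ]
}}

```text
t: 26.68
tcp_pos: [596.8, 41.5, 229.2]
ee_rot: [[0.069, 0.998, -0.0], [0.998, -0.069, 0.0], [0.0, -0.0, -1.0]]
force: [-0.5, 0.5, -1.3]
opening: 29.5
grasp_force: 49.5
```

Call:
{"method": "move_arm", "body": {
  "moves": [
    [[0,0,0],0,22],
    [[0,0,0],0,22],
    [[0,0,0],0,22],
    [[0,0,0],0,22],
    [[0,0,0],0,22],
    [[0,0,0],0,22],
    [[0,0,0],0,22],
    [[0,0,0],0,22]
  ]
}}

```text
t: 27.35
tcp_pos: [596.9, 41.6, 229.2]
ee_rot: [[0.069, 0.998, 0.0], [0.998, -0.069, 0.0], [0.0, 0.0, -1.0]]
force: [-1.0, -1.1, -1.7]
opening: 29.3
grasp_force: 49.5
```

Call:
{"method": "move_arm", "body": {
  "moves": [
    [[0,0,0],0,22],
    [[0,0,0],0,22],
    [[0,0,0],0,22],
    [[0,0,0],0,22],
    [[0,0,0],0,22],
    [[0,0,0],0,22],
    [[0,0,0],0,22],
    [[0,0,0],0,22]
  ]
}}

```text
t: 28.02
tcp_pos: [596.9, 41.5, 229.2]
ee_rot: [[0.069, 0.998, 0.0], [0.998, -0.069, 0.0], [0.0, 0.0, -1.0]]
force: [-0.5, -0.1, -0.9]
opening: 29.5
grasp_force: 49.5
```

Call:
{"method": "move_arm", "body": {
  "moves": [
    [[0,0,0],0,22],
    [[0,0,0],0,22],
    [[0,0,0],0,22],
    [[0,0,0],0,22],
    [[0,0,0],0,22],
    [[0,0,0],0,22],
    [[0,0,0],0,22],
    [[0,0,0],0,22]
  ]
}}

```text
t: 28.68
tcp_pos: [596.9, 41.5, 229.2]
ee_rot: [[0.069, 0.998, 0.0], [0.998, -0.069, 0.0], [0.0, 0.0, -1.0]]
force: [0.3, 0.2, -1.4]
opening: 29.6
grasp_force: 49.5
```

Call:
{"method": "move_arm", "body": {
  "moves": [
    [[-0.1,0.4,0],0,22],
    [[-0.3,1.2,0],0,22],
    [[-0.5,2.0,0],0,22],
    [[-0.75,3.0,0],0,22],
    [[-1.0,4.0,0],0,22],
    [[-1.25,5.0,0],0,22],
    [[-1.5,5.9,0],0,22],
    [[-1.63,6.48,0],0,22]
  ]
}}

```text
t: 29.35
tcp_pos: [546.4, 239.3, 229.3]
ee_rot: [[0.067, 0.998, -0.0], [0.998, -0.067, 0.001], [0.001, -0.0, -1.0]]
force: [0.1, 0.2, -1.3]
opening: 28.9
grasp_force: 49.4
```

Call:
{"method": "move_arm", "body": {
  "moves": [
    [[0,0,-0.2],0,22],
    [[0,0,-0.9],0,22],
    [[0,0,-1.7],0,22],
    [[0,0,-2.5],0,22],
    [[0,0,-3.3],0,22],
    [[0,0,-4.0],0,22],
    [[0,0,-4.5],0,22],
    [[0,0,-4.8],0,22]
  ]
}}

```text
t: 30.02
tcp_pos: [546.2, 235.5, 82.4]
ee_rot: [[0.069, 0.998, -0.004], [0.998, -0.069, -0.001], [-0.001, -0.003, -1.0]]
force: [-0.5, -0.2, -1.1]
opening: 29.5
grasp_force: 49.5
```

Call:
{"method": "move_arm", "body": {
  "moves": [
    [[0,0,-0.1],0,22],
    [[0,0,-0.2],0,22],
    [[0,0,-0.25],0,22],
    [[0,0,-0.3],0,22],
    [[0,0,-0.33],0,22],
    [[0,0,-0.33],0,22],
    [[0,0,-0.33],0,22],
    [[0,0,-0.33],0,22]
  ]
}}

```text
t: 30.68
tcp_pos: [548.2, 236.0, 75.7]
ee_rot: [[0.069, 0.998, 0.001], [0.998, -0.069, 0.0], [0.0, 0.001, -1.0]]
force: [-0.3, 0.5, -1.4]
opening: 29.4
grasp_force: 49.5
```

Expected contact is near TCP z = 73. I'll creep down.

Call:
{"method": "move_arm", "body": {
  "moves": [
    [[0,0,-0.01],0,22],
    [[0,0,-0.02],0,22],
    [[0,0,-0.03],0,22],
    [[0,0,-0.04],0,22],
    [[0,0,-0.05],0,22],
    [[0,0,-0.06],0,22],
    [[0,0,-0.07],0,22],
    [[0,0,-0.08],0,22]
  ]
}}

```text
t: 31.35
tcp_pos: [548.0, 236.0, 73.4]
ee_rot: [[0.069, 0.998, -0.0], [0.998, -0.069, 0.0], [0.0, -0.0, -1.0]]
force: [-4.5, -1.3, 7.8]
opening: 29.3
grasp_force: 50.5
```

Call:
{"method": "move_arm", "body": {
  "moves": [
    [[0,0,0.02],0,22],
    [[0,0,0.02],0,28],
    [[0,0,0.02],0,31],
    [[0,0,0.02],0,36],
    [[0,0,0.02],0,44],
    [[0,0,0.02],0,54],
    [[0,0,0.02],0,62],
    [[0,0,0.02],0,62]
  ],
  "squeeze": 20
}}

```text
t: 32.02
tcp_pos: [548.0, 235.9, 73.5]
ee_rot: [[0.069, 0.998, -0.0], [0.998, -0.069, 0.0], [0.0, -0.0, -1.0]]
force: [0.2, -0.4, 1.2]
opening: 61.4
grasp_force: 0.0
```

Call:
{"method": "move_arm", "body": {
  "moves": [
    [[0,0,0.3],0,62],
    [[0,0,0.8],0,62],
    [[0,0,1.5],0,62],
    [[0,0,2.3],0,62],
    [[0,0,3.1],0,62],
    [[0,0,3.9],0,62],
    [[0,0,4.6],0,62],
    [[0,0,5.0],0,62]
  ]
}}

```text
t: 32.68
tcp_pos: [549.1, 236.3, 227.7]
ee_rot: [[0.069, 0.998, 0.004], [0.998, -0.069, 0.001], [0.002, 0.004, -1.0]]
force: [-0.5, -0.3, 0.8]
opening: 62.2
grasp_force: 0.0
```

```bash
python3 - <<'E'
from h import *
st()
a=snap('scene');w=snap('wrist')
cv2.imwrite('pics/end.png',cv2.resize(np.hstack([a['pixels'],w['pixels']])[:,:,::-1],(800,300)))
E
```

```text
t 32.6833 tcp [549.1 236.3 227.7] F [-0.5 -0.3  0.8] op 62.2 g 0.0 j [18.  7. 86.  0. 87. 22.]
[[0.069, 0.998, 0.004], [0.998, -0.069, 0.001], [0.002, 0.004, -1.0]]
```

View pics/end.png

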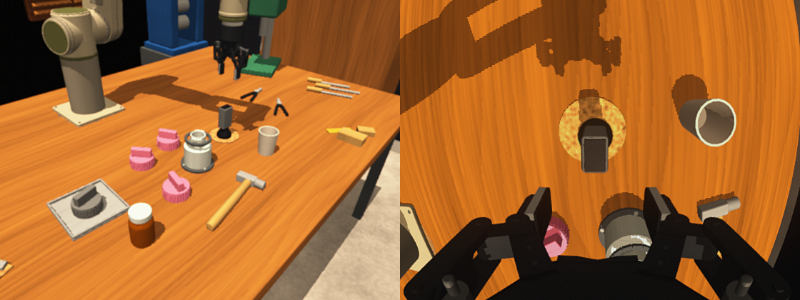

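The thermometer is upright on its pad (scene (225,122)), the cap is in the tray (88,203), and the hammer, jar and cup look unmoved.

```bash
python3 -c "
from h import *
print(workorder.close_job())"
```

```text
the job is handed in; nothing more can be done
None
```

The job is handed in: the cap is off and standing skirt down in the tray, the thermometer was held still about 5 cm over the mouth for over 2 s and is back on its pad, and the hammer, jar and cup look undisturbed; the hand-in returned no verdict.

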